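# Close and lock the gel caster

## Robot

A 7-joint arm with a two-finger parallel gripper is mounted at the origin on a cart in front of the work surface, level with it; the furniture and walls round the work are solid. World frame = base frame: x ahead of the robot, y to its left, z up, the work surface at z = 0. Lengths are in mm, angles in degrees, forces in N, time in s.
With the tool pointing down it reaches from about 400 to 900 mm from the base axis. Payload 5.5 kg.
Tool frame: the origin (TCP) lies on the mounting face of the last link; the fingertips stand 178 mm ahead of it and the grasp point (between the pads) lies 159 mm ahead of it; z points along the fingers, y is the line along which they close (so a half turn about z gives the same grasp; the last joint's range is limited). The gripper opens to 92 mm and grips with 3 to 60 N. Pads are 19 mm wide; open, the fingers measure 130 mm over their backs; the gripper's body (75 mm by 190 mm) begins 47 mm behind the grasp point.
Start: joints at [-50.294, 28.699, -24.465, 88.831, 12.651, 65.22, -12.049], TCP at [270.816, 590.893, 404.729] pointing down, gripper open.
Joint ranges: [-164.97, 164.97], [-17.58, 116.51], [-87.97, 89.64], [11.32, 138.91], [-80.73, 260.73], [10.89, 115.49], [-147.41, 147.41]. Speed limits (degrees/s): [147.25, 147.25, 180, 180, 180, 180, 180].

## Interface

Orientations are given as [roll, pitch, yaw] about the fixed x, y, z axes, in that order (R = Rz(yaw) Ry(pitch) Rx(roll)).
In Python, from station import r gives the robot as it stands. The module is installed in compiled form; this text tells all that it offers.
- The arm moves only by the shell command python3 -m crank 'ROWS' [FORCE]. ROWS is JSON, a list that holds one entry, the list of rows, each a list of 7 numbers: the turn, a rotation vector about the tool's x, y, z each as a share of pi rad, from -1 to 1, then the shift along the tool's x, y, z each as a share of 15 cm, from -1 to 1, then the closure, from -1 (fully open) to 1 (shut). A call has 1 to 5 rows; each row shifts and turns the commanded pose from where the row before left it, along the tool's axes as they then stand; what a row does not reach is not made up. A row lasts 1/8 s, in which the tool goes at most 62.5 mm and 10.7 degrees, less where a joint would pass 70% of its speed; a pose out of reach is approached as far as the arm can. A call with a number of a shift or a turn outside -1 to 1 is refused whole. A call with a gripper value outside its range is refused whole. The fingers move at their own pace and stop on an object; FORCE is the grip in N (left out, the last holds). Time passes only in rows, so rows that do not move let the fingers close. It gives the time, the measured TCP pose, the force, the opening and the grip force at its end, in the units of the state.
- r.state(): the state, without advancing time (a new reading comes with each control period).
- r.grab_frame(name): name is "side" or "top" or "wrist"; returns the picture (384x512x3 uint8, red, green, blue); there is no depth.
- r.get_calibration(name): a dict with "fx", "fy", "cx", "cy" (pixels), "xyz" and "rotation" of the camera in the world; the wrist camera has in their place "T_tool_cam" (4x4, takes a point from camera to tool coordinates, whose origin is the TCP and whose axes are the flange's). Camera axes: x right, y down, z forward; pixel columns grow to the right and rows downward; lengths in mm; the calibration is good to about 2 mm. A picture is of the moment at which its call begins: read the wrist's pose just before it. get_calibration takes no time and is no camera call.
- r.close_job(): hands the job in; it is judged then, once.
The state is a dict: "time": time; "joint_pos": joint angles; "dq": joint speeds; "tau": joint torques, N m; "eef_pos": TCP position; "ee_rot": TCP orientation; "ft_force": force on the tool from outside, world axes, zero at the start; "wrist_torque": the same for the moment, N m; "opening": opening from 0.0 (shut) to 1.0 (fully open); "grip_force": force on a finger pad.
Only numpy, scipy, OpenCV 4.12 (cv2) and the standard library are available. Lean on these libraries where they do the work, as an engineer would, in place of code of your own. Each camera call takes 0.05 s, during which the arm holds its last target. There are 200 camera calls.

## Task

Close and lock the gel casting stand round its clear tray, gently, with the fingertips only, gripping and lifting nothing. Swing the cam lever clockwise to its open stop so that the cam's low point faces the follower, push the sliding wall forward until the tray is pressed up against the rubber of the fixed end wall, then swing the lever back anticlockwise to its other stop so that the cam clamps the wall. Do not touch the tray with the hand, and leave the comb, the vial and the bottle where they are.

Things in the scene. Friction and masses are not known exactly. Their poses are not given: they have to be found in the camera images.
- stand: Gel casting stand: grey base plate, 229 x 220 mm, fixed. Origin: on the worktop under the middle of the casting lane; x = the way the sliding wall closes (away from the robot, turned up to 15 degrees), y left, z up. The plate spans x -116..113, y -73..147 mm, top z = 16 mm. White side rails at y = -60 and 60 mm, top z = 24 mm. The fixed end wall is at x = 95..107 mm, top z = 61 mm.
- end_gasket (a point): Middle of the face of the dark rubber gasket (104 x 34 mm) on the fixed end wall, at x = 89, y = 0, z = 34 mm of the stand. The gasket gives up to 3 mm, 4 N per mm.
- cam_pivot (a point): Upright pivot of the cam, at x = -18.3, y = 108 mm of the stand (this point at z = 32 mm, the cam's top), left of the lane. The cam is a flat dark steel disc, 38 mm in diameter, 12 mm thick, its centre 14 mm off the pivot. Two upright steel stop pins, 6 mm thick, top z = 40 mm, stand 39 mm from the pivot.
- cam (a joint): Cam angle (rad), positive anticlockwise from above. 0 = open stop: low point to the follower, the wall can pass (below 0.4). 2.356 = locked stop. Between, the high point bars the follower, or, with the wall home, presses it on from behind; over centre at 2.23. The lever points 55 degrees + this angle anticlockwise from the stand's x. Stays where left; about 1 N at the knob, a few N more to clamp.
- lever_knob (a point): Middle of the black knob on the cam lever's end, 72 mm from the pivot: upright, round, 18 mm in diameter, from z = 38 to 70 mm (this point z = 56 mm). The flat steel lever under it is 12 mm wide, at z = 33..38 mm.
- wall (a joint): Travel (m) of the white sliding wall along the stand's x. 0 = fully open. 0.0523 = it has pushed the tray up to the end gasket, which then begins to give; hard limit 0.0558. About 1.5 N friction; stays where left. A steel follower roller, 10 mm in diameter, at its left end (y = 78 mm) runs past the cam.
- wall_pad (a point): Middle of the face of the grey ridged thumb pad (50 mm wide, 22 mm high) on the rear of the sliding wall, where to push along the stand's +x. It is at y = 0, z = 48 mm, and x = -59.3 mm + wall travel. The wall is 128 mm wide, top z = 61.5 mm; its rubber front face is 16 mm ahead of this point.
- tray: Clear gel tray, 80 mm long (x), 100 mm wide, open at both ends, floor 4 mm, side walls 26 mm high; loose in the lane between sliding wall and end wall, on the base plate. Origin: middle of its underside; axes as the stand's. Up against the end gasket its origin is at x = 49 mm of the stand. To be moved only by the sliding wall.
- comb: White gel comb, 112 x 30 mm, 4 mm thick, lying on the worktop to the left of the stand. Bystander. Origin: underside, near its middle.
- small_vial: Clear vial, 25 mm diameter, 56 mm high, standing to the left of the stand. Bystander. Origin: middle of its foot.
- agarose_bottle: Bottle with a blue screw cap, 67 mm diameter, 142 mm high, standing behind the stand. Bystander. Origin: middle of its foot.
Mind the look-alikes: they are no part of the job. Of the things shaped like the tray, the clear one is meant.

How it is judged (in metres and radians):
On the way, in this order (a step that is already met when the one before it is completed fails the run):
1. the cam is turned to its low point (within 20 degrees of its open stop) while the wall is still back (value of joint cam below 0.35 rad and value of joint wall below 0.012 m), for 0.1 s.
2. with the cam open, the wall is pushed forward until the tray is up against the end gasket (within 2 mm) (value of joint cam below 0.5 rad and value of joint wall above 0.05 m and x of tray in the frame of stand above 0.047 m), for 0.1 s.
At the end, for the whole second after the job is handed in: The cam lever stands at its locked stop (cam above 2.2 rad), the sliding wall is home (beyond 52.5 mm) and the tray lies flat and at rest, clamped between the wall and the end gasket with at least 2 N; comb, vial and bottle are within 15 mm of where they stood (value of joint cam above 2.2 rad and value of joint wall above 0.0525 m and x of tray in the frame of stand above 0.049 m and contact force between tray and wall above 2 N and angle between tray's own z axis and vertical below 0.05 rad and linear speed of tray below 0.02 m/s and distance of each of comb, small_vial, agarose_bottle from where it was at the start of the episode below 0.015 m); the robot touches nothing.
It fails at once if the tray is lifted or tipped (z of tray in the frame of stand above 0.022 m or angle between tray's own z axis and vertical above 0.12 rad).
It fails at once if the hand touches the tray (contact force between the fingers and tray above 0.5 N).
It fails at once if the sliding wall is rammed or gripped (over 35 N) (contact force between the fingers and wall above 35 N).
It fails at once if the lever is forced or gripped (over 35 N) (contact force between the fingers and cam above 35 N).
It fails at once if a bystander is knocked away or lifted (distance of any of comb, small_vial, agarose_bottle from where it was at the start of the episode above 0.02 m).
It also fails if it takes over 70 s, if anything falls off the work surface, if the arm or the gripper's body presses on something with over 40 N, if the wrist force passes 120 N, or if a joint passes its speed limit or range.

## Working session

There is one attempt and no reset: what is moved stays moved. The work goes in short steps, Python scripts to look and compute and a shell command to move; the robot and the scene stay as the last step left them, time stands still between calls to the robot, and variables do not carry over. Pictures are saved under pics/ and viewed, at most 10 in all, crops included, and the job is handed in when it is done.

```bash
mkdir -p pics; python3 - <<'E'
from station import r
import cv2,numpy as np
s=r.state();print(s['time'],s['eef_pos'],s['ee_rot'],s['ft_force'],s['opening'])
for n in('top','side'):
    im=r.grab_frame(n);cv2.imwrite(f'pics/{n}0.png',im[:,:,::-1]);c=r.get_calibration(n);print(n,c)
E
```

```text
0.0 [270.77417683 590.52241233 403.67467362] [-1.79888697e+02 -1.87034541e-03  1.55375796e+02] [-0.04753242  0.50483152  0.26358358] 1.0023763498156957
top {'fx': 402.77265431701977, 'fy': 402.77265431701977, 'cx': 256.672226890991, 'cy': 195.58696853265167, 'xyz': array([ 348.07695292,   66.05997723, 1352.36298027]), 'rotation': array([-167.77838755,    0.26527232,  -91.95292694])}
side {'fx': 478.7784303051003, 'fy': 478.7784303051003, 'cx': 257.3925870071424, 'cy': 191.9373378375112, 'xyz': array([ -13.2426225 , -860.39487479,  793.86320904]), 'rotation': array([-123.64453981,   -0.92832505,  -34.67562537])}
```

```bash
python3 -c "
import cv2
a=cv2.imread('pics/top0.png');cv2.imwrite('pics/top0b.png',cv2.resize(a,(800,600),interpolation=cv2.INTER_CUBIC))"
```

```text
(no output)
```

View pics/top0b.png

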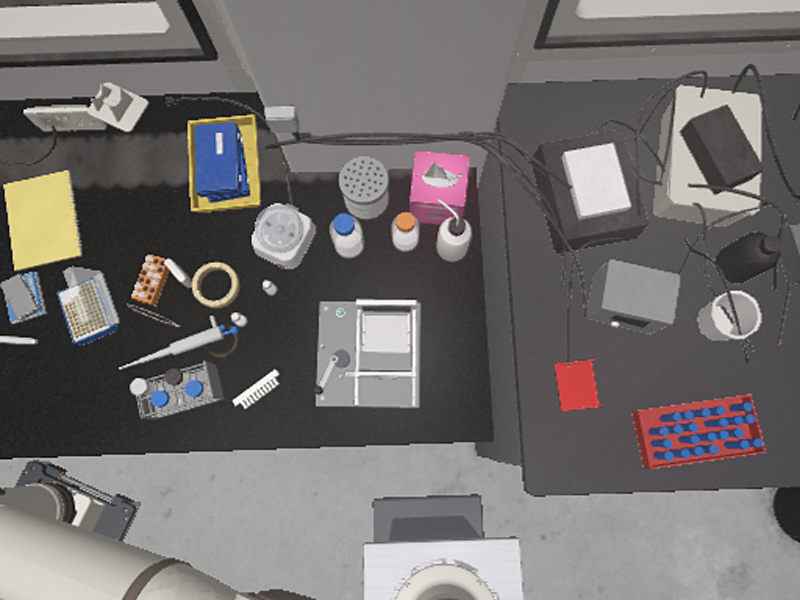

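View pics/side0.png

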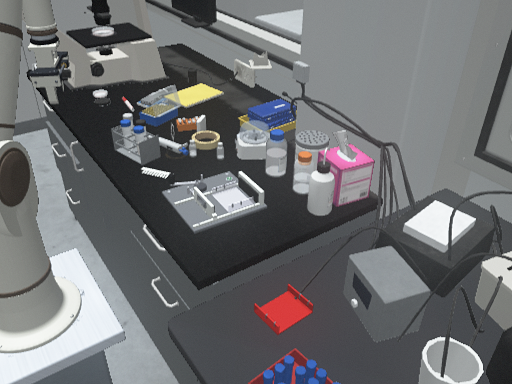

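```bash
cat > h.py <<'E'
import numpy as np
from scipy.spatial.transform import Rotation as R
from station import r
def ray(n,u,v,z):
    c=r.get_calibration(n);d=R.from_euler('xyz',c['rotation'],degrees=True).as_matrix()@[(u-c['cx'])/c['fx'],(v-c['cy'])/c['fy'],1]
    o=np.array(c['xyz']);return o+d*(z-o[2])/d[2]
def proj(n,p):
    c=r.get_calibration(n);q=R.from_euler('xyz',c['rotation'],degrees=True).as_matrix().T@(np.array(p)-c['xyz'])
    return [c['fx']*q[0]/q[2]+c['cx'],c['fy']*q[1]/q[2]+c['cy']]
E
python3 - <<'E'
import cv2,numpy as np
from h import *
a=cv2.imread('pics/top0.png')
x0,y0,x1,y1=190,180,280,270
cv2.imwrite('pics/crop.png',cv2.resize(a[y0:y1,x0:x1],(600,600),interpolation=cv2.INTER_CUBIC))
g=a[y0:y1,x0:x1].max(2)>85
n,l,st,ce=cv2.connectedComponentsWithStats(g.astype(np.uint8))
i=1+np.argmax(st[1:,4]);print(st[i])
cs,_=cv2.findContours((l==i).astype(np.uint8),0,2);c=max(cs,key=cv2.contourArea)
b=cv2.boxPoints(cv2.minAreaRect(c))+[x0,y0];print(b)
for p in b: print(ray('top',*p,16))
E
```

```text
[  12   11   68   70 4386]
[[201.69658661 259.59822083]
 [202.89004517 190.37741566]
 [269.18068695 191.52036285]
 [267.98722839 260.74116516]]
[428.95554377 250.13779604  16.        ]
[662.15746845 244.86321961  16.        ]
[650.23607855  19.37094887  16.        ]
[417.77681761  32.74421675  16.        ]
```

View pics/crop.png

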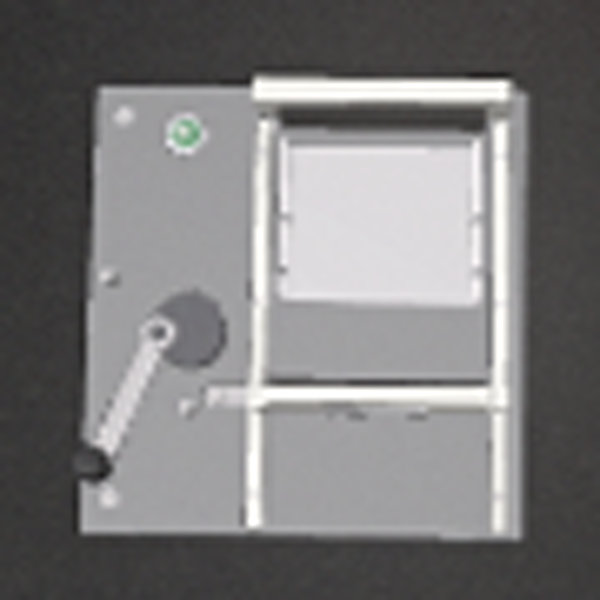

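```bash
cat >> h.py <<'E'
def fit(S,W):
    S=np.array(S,float)[:,:2];W=np.array(W)[:,:2];a,b=S.mean(0),W.mean(0)
    z=((S-a)@[1,1j]).conj()@((W-b)@[1,1j]);t=np.angle(z);M=np.array([[np.cos(t),-np.sin(t)],[np.sin(t),np.cos(t)]])
    o=b-M@a;print('yaw',np.degrees(t),'o',o,'scale',abs(z)/((S-a)**2).sum(),'res',np.round(W-(S@M.T+o),1).tolist());return t,M,o
E
python3 - <<'E'
from h import *
px=[(82,533,16),(100,88,16),(521,540,16),(527,93,16),(158,332,38)]
S=[(-116,147),(113,147),(-116,-73),(113,-73),(-18.3,108)]
W=[ray('top',190+u/6.667-.4,180+v/6.667-.4,z) for u,v,z in px]
t,M,o=fit(S,W)
k=ray('top',190+92/6.667-.4,180+462/6.667-.4,70)[:2]
pv=M@[-18.3,108]+o; d=k-pv
print('knob',k,'pivot',pv,np.hypot(*d),'angle in stand',np.degrees(np.arctan2(d[1],d[0])-t)-55)
for n,u,v in(('pad',370,398),):
    q=ray('top',190+u/6.667-.4,180+v/6.667-.4,61)[:2];print(n,q,M.T@(q-o))
for a in (55,55+92,190): 
    a=np.radians(a)+t; print(pv+72*np.array([np.cos(a),np.sin(a)]))
print('pad0',M@[-59.3,0]+o)
print(r.get_calibration('wrist'))
E
```

```text
yaw -2.8784126558090746 o [535.97816453  99.03820025] scale 0.9853327136679911 res [[1.6, -2.2], [-2.7, -1.1], [1.8, 1.6], [-1.9, 1.0], [1.2, 0.7]]
knob [459.05948159 237.12979612] pivot [523.12465083 207.82090653] 70.45109593820537 angle in stand 103.29500228865837
pad [485.85022519 104.47190642] [-50.33755785   2.9095936 ]
[567.33177625 264.6516206 ]
[464.78575006 250.01773885]
[451.68010936 198.89468139]
pad0 [476.75298048 102.01604752]
{'fx': 276.0169520299958, 'fy': 276.0169520299958, 'cx': 258.8911321811131, 'cy': 187.9133655634122, 'T_tool_cam': array([[ 3.90403289e-04, -9.61533877e-01, -2.74686094e-01,
         7.35974432e+01],
       [ 9.99999917e-01,  3.44520405e-04,  2.15282888e-04,
         5.50149454e-01],
       [-1.12366826e-04, -2.74686155e-01,  9.61533933e-01,
         1.86068229e+01],
       [ 0.00000000e+00,  0.00000000e+00,  0.00000000e+00,
         1.00000000e+00]])}
```

Look-alikes: the red tray at (575,385) and the clear tray in the lane at (388,328) in the top view. The clear one is meant. The crop confirms the pivot at (158,332), the knob at (92,462) and the sliding wall back at row 398. The cam is at about 103°. I'll turn the wrist, close the fingers, then push the knob.

```bash
python3 -m crank '[[[0,0,-0.053,0,0,0,1],[0,0,-0.053,0,0,0,1],[0,0,-0.053,0,0,0,1],[0,0,-0.053,0,0,0,1],[0,0,0,0,0,0,1]]]' 5
cat >> h.py <<'E'
def go(x,y,z,yaw=None):
    s=r.state();p=np.array(s['eef_pos']);Rm=R.from_euler('xyz',s['ee_rot'],degrees=True).as_matrix()
    print('t',s['time'],'tcp',p.round(1),'rot',np.round(s['ee_rot'],1),'j',np.round(s['joint_pos']),'F',np.round(s['ft_force'],1))
    print('shift total /150:',(Rm.T@(np.array([x,y,z])-p)/150).round(3))
E
python3 -c "
from h import *
go(425,228,404);go(425,228,226)"
```

```text
time: 0.72
eef_pos: [271.0, 590.6, 404.1]
ee_rot: [-180.0, -0.1, -166.6]
ft_force: [-0.2, -0.1, 0.2]
opening: 0.507
grip_force: 0.0
t 0.725 tcp [271.  590.6 404.1] rot [-1.800e+02 -1.000e-01 -1.666e+02] j [-45.  30. -32.  89.  17.  66.  23.] F [-0.2 -0.1  0.2]
shift total /150: [-4.37e-01 -2.59e+00  2.00e-03]
t 0.725 tcp [271.  590.6 404.1] rot [-1.800e+02 -1.000e-01 -1.666e+02] j [-45.  30. -32.  89.  17.  66.  23.] F [-0.2 -0.1  0.2]
shift total /150: [-0.438 -2.589  1.188]
```

```bash
python3 -m crank '[[[0,0,0,-0.06,-0.37,0,1],[0,0,0,-0.06,-0.37,0,1],[0,0,0,-0.06,-0.37,0,1],[0,0,0,-0.06,-0.37,0,1],[0,0,0,-0.06,-0.37,0,1]]]'
python3 -m crank '[[[0,0,0,-0.07,-0.37,0,1],[0,0,0,-0.067,-0.369,0,1],[0,0,0,0,0,0.3,1],[0,0,0,0,0,0.3,1],[0,0,0,0,0,0,1]]]'
python3 - <<'E'
from h import *
import cv2
go(425,228,226)
s=r.state()
im=r.grab_frame('wrist');cv2.imwrite('pics/w1.png',im[:,:,::-1])
E
```

```text
time: 1.35
eef_pos: [380.0, 329.8, 404.8]
ee_rot: [180.0, 0.0, -166.7]
ft_force: [0.9, 0.4, -0.2]
opening: 0.007
grip_force: 0.0
time: 1.98
eef_pos: [423.9, 227.6, 312.1]
ee_rot: [-179.9, -0.4, -166.6]
ft_force: [-1.0, -0.5, -0.0]
opening: 0.004
grip_force: 0.0
t 1.975 tcp [423.9 227.6 312.1] rot [-179.9   -0.4 -166.6] j [ -9.  19. -26. 117.  11.  47.  62.] F [-1.  -0.5 -0. ]
shift total /150: [-0.012  0.002  0.574]
```

View pics/w1.png

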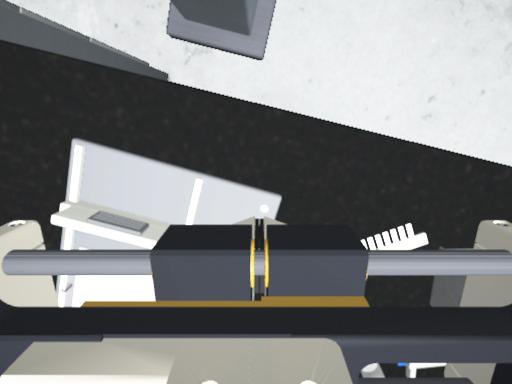

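```bash
cat >> h.py <<'E'
def wray(u,v,z,s):
    c=r.get_calibration('wrist');T=np.array(c['T_tool_cam']);Rm=R.from_euler('xyz',s['ee_rot'],degrees=True).as_matrix()
    d=Rm@T[:3,:3]@[(u-c['cx'])/c['fx'],(v-c['cy'])/c['fy'],1];o=Rm@T[:3,3]+s['eef_pos'];return o+d*(z-o[2])/d[2]
E
python3 - <<'E'
from h import *
s=r.state()
W=[wray(*q,s) for q in((281,196,16),(74,140,16))]
t,M,o=fit([(-116,147),(-116,-73)],W)
for u,v in((92,213),(147,227)): print('pad top corner',M.T@(wray(u,v,59,s)[:2]-o))
print(M@[-18.3,108]+o,M@[-59.3,0]+o)
E
```

```text
yaw -2.279559390053455 o [543.52968597 104.70838278] scale 0.9874904372950385 res [[-0.1, -1.4], [0.1, 1.4]]
pad top corner [-65.55552382 -23.16257096]
pad top corner [-65.44352599  27.55598245]
[529.53990241 213.35080523] [484.2766131  107.06705934]
```

```bash
python3 -m crank '[[[0,0,0,0,0,0.29,1],[0,0,0,0,0,0.284,1],[0,0,0,0,0,0,1]]]'
cat >> h.py <<'E'
def arc(phis,nd,gap=19,pv=(524,209),rad=72):
    s=r.state();psi=np.radians(s['ee_rot'][2]);p=np.array(s['eef_pos'][:2]);A=np.array([[np.cos(psi),np.sin(psi)],[np.sin(psi),-np.cos(psi)]])
    print('t',s['time'],'tcp',np.round(s['eef_pos'],1),np.round(s['ee_rot'],1),'F',np.round(s['ft_force'],1))
    n=np.array([np.cos(np.radians(nd)),np.sin(np.radians(nd))])
    for f in phis:
        a=np.radians(f);q=np.array(pv)+rad*np.array([np.cos(a),np.sin(a)])-gap*n
        print(f,q.round(),(A@(q-p)/150).round(3));p=q
E
python3 -c "
from h import *
arc([155,147,139,131,123,115,107,99,91,83,75,67,59,52],13.4)"
```

```text
time: 2.4
eef_pos: [424.9, 228.7, 228.1]
ee_rot: [-180.0, -0.2, -166.5]
ft_force: [-0.6, 0.5, 1.2]
opening: 0.004
grip_force: 0.0
t 2.4 tcp [424.9 228.7 228.1] [-180.    -0.2 -166.5] F [-0.6  0.5  1.2]
155 [440. 235.] [-0.109  0.017]
147 [445. 244.] [-0.045  0.049]
139 [451. 252.] [-0.052  0.043]
131 [458. 259.] [-0.057  0.035]
123 [466. 265.] [-0.061  0.027]
115 [475. 270.] [-0.065  0.018]
107 [484. 273.] [-0.066  0.009]
99 [494. 276.] [-0.067 -0.001]
91 [504. 277.] [-0.066 -0.01 ]
83 [514. 276.] [-0.064 -0.019]
75 [524. 274.] [-0.061 -0.028]
67 [534. 271.] [-0.056 -0.036]
59 [543. 266.] [-0.051 -0.043]
52 [550. 261.] [-0.039 -0.044]
```

```bash
python3 -m crank '[[[0,0,0,-0.055,0.01,0,1],[0,0,0,-0.055,0.007,0,1],[0,0,0,-0.045,0.049,0,1],[0,0,0,-0.052,0.043,0,1],[0,0,0,0,0,0,1]]]'
python3 - <<'E'
from h import *
import cv2
print(r.state()['ft_force'])
a=r.grab_frame('top')[180:270,190:280,::-1];cv2.imwrite('pics/c2.png',cv2.resize(a,(450,450),interpolation=cv2.INTER_CUBIC))
E
```

```text
time: 3.02
eef_pos: [452.8, 252.9, 229.3]
ee_rot: [179.9, 0.1, -166.4]
ft_force: [0.9, 0.2, -0.1]
opening: 0.005
grip_force: 0.0
[ 0.93787234  0.21381991 -0.11037552]
```

View pics/c2.png

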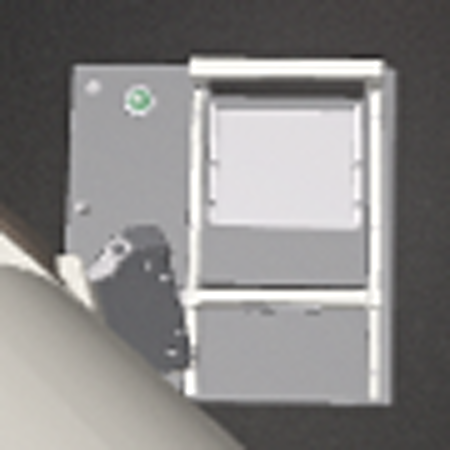

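The crop shows the lever by the pivot (120,247) now pointing towards (92,275), so it is turning with the push. Continuing the arc.

```bash
python3 -m crank '[[[0,0,0,-0.057,0.035,0,1],[0,0,0,-0.061,0.027,0,1],[0,0,0,-0.065,0.018,0,1],[0,0,0,-0.066,0.009,0,1],[0,0,0,-0.067,0,0,1]]]'
python3 -m crank '[[[0,0,0,-0.066,-0.01,0,1],[0,0,0,-0.064,-0.019,0,1],[0,0,0,-0.061,-0.028,0,1],[0,0,0,-0.056,-0.036,0,1],[0,0,0,0,0,0,1]]]'
python3 -m crank '[[[0,0,0,-0.051,-0.043,0,1],[0,0,0,-0.03,-0.033,0,1],[0,0,0,0,0,0,1]]]'
python3 - <<'E'
from h import *
import cv2
go(500,261,226)
a=r.grab_frame('top')[180:270,190:280,::-1];cv2.imwrite('pics/c3.png',cv2.resize(a,(450,450),interpolation=cv2.INTER_CUBIC))
E
```

```text
time: 3.7
eef_pos: [495.6, 276.2, 228.5]
ee_rot: [180.0, 0.0, -166.5]
ft_force: [-1.2, 0.9, -0.3]
opening: 0.009
grip_force: 0.8
time: 4.32
eef_pos: [535.3, 269.9, 228.6]
ee_rot: [-180.0, 0.0, -166.6]
ft_force: [0.0, 0.7, 0.3]
opening: 0.005
grip_force: 0.0
time: 4.7
eef_pos: [549.3, 262.0, 228.6]
ee_rot: [-180.0, 0.0, -166.5]
ft_force: [-0.3, -0.5, 0.4]
opening: 0.005
grip_force: 0.0
t 4.7 tcp [549.3 262.  228.6] rot [-180.     0.  -166.5] j [-12.  37. -22. 102.  18.  45.  61.] F [-0.3 -0.5  0.4]
shift total /150: [0.321 0.07  0.017]
```

View pics/c3.png

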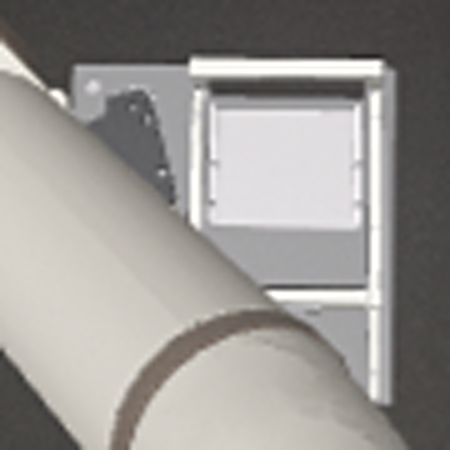

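```bash
python3 -m crank '[[[0,0,0,-0.015,-0.018,0,1],[0,0,0,-0.015,-0.018,0,1],[0,0,0,0,0,0,1]]]'|grep -E 'pos|force'
python3 -m crank '[[[0,0,0,-0.015,-0.01,0,1],[0,0,0,0,0,0,1]]]'|grep -E 'pos|force'
```

```text
eef_pos: [551.4, 261.2, 228.5]
ft_force: [-7.4, 4.5, 4.3]
grip_force: 4.2
eef_pos: [552.3, 261.1, 228.4]
ft_force: [-13.4, 4.6, 7.2]
grip_force: 6.8
```

```bash
python3 -m crank '[[[0,0,0,0.2,0,0,1],[0,0,0,0.25,0,-0.1,1],[0,0,0,0.1,0,-0.3,1],[0,0,0.045,0,0,0,1],[0,0,0.045,0,0,0,1]]]'
python3 -c "
from h import *
go(433,104,285)"
```

```text
time: 6.0
eef_pos: [476.7, 238.2, 289.7]
ee_rot: [180.0, 0.1, 177.1]
ft_force: [-0.3, -0.1, -0.5]
opening: 0.005
grip_force: 0.0
t 6.0 tcp [476.7 238.2 289.7] rot [1.800e+02 1.000e-01 1.771e+02] j [-12.  25. -21. 111.  12.  46.  47.] F [-0.3 -0.1 -0.5]
shift total /150: [ 0.246 -0.909  0.03 ]
```

```bash
python3 -m crank '[[[0,0,0,0.082,-0.303,0,1],[0,0,0,0.082,-0.303,0,1],[0,0,0,0.082,-0.303,0.03,1],[0,0,0,0,0,0,1]]]'
python3 - <<'E'
from h import *
import cv2
go(433,104,221)
a=r.grab_frame('top')[180:270,190:280,::-1];cv2.imwrite('pics/c4.png',cv2.resize(a,(500,500),interpolation=cv2.INTER_CUBIC))
E
```

```text
time: 6.5
eef_pos: [432.1, 100.1, 283.7]
ee_rot: [-179.8, -0.1, 177.0]
ft_force: [-0.1, -0.1, -0.3]
opening: 0.006
grip_force: 0.0
t 6.5 tcp [432.1 100.1 283.7] rot [-1.798e+02 -1.000e-01  1.770e+02] j [  1.  18. -20. 123.   9.  41.  62.] F [-0.1 -0.1 -0.3]
shift total /150: [-0.005  0.027  0.418]
```

View pics/c4.png

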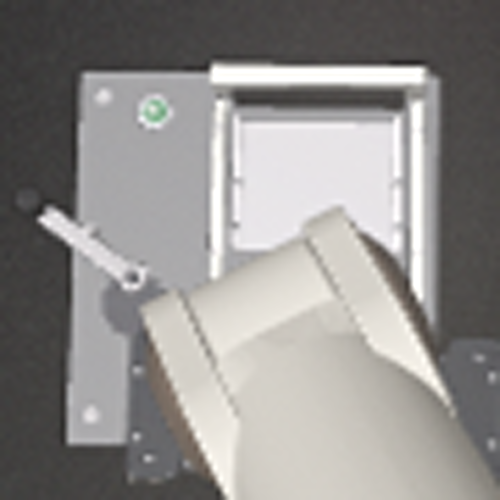

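The crop shows the lever from (133,277) to the knob (28,198), about 55° in the stand frame, so the cam is at its open stop. Next I lower behind the pad and push.

```bash
python3 -m crank '[[[0,0,0,0,0.02,0.22,1],[0,0,0,0,0,0.2,1],[0,0,0,0,0,0,1]]]'|grep -E 'pos|force'
python3 -m crank '[[[0,0,0,-0.08,0,0,1],[0,0,0,-0.08,0,0,1],[0,0,0,-0.06,0,0,1],[0,0,0,-0.05,0,0,1],[0,0,0,0,0,0,1]]]'|grep -E 'pos|force'
```

```text
eef_pos: [432.8, 107.9, 219.8]
ft_force: [0.0, -0.2, 0.3]
grip_force: 0.0
eef_pos: [474.5, 104.9, 221.3]
ft_force: [-0.9, 0.1, 0.8]
grip_force: 0.0
```

```bash
python3 -m crank '[[[0,0,0,-0.06,0,0,1],[0,0,0,-0.06,0,0,1],[0,0,0,-0.06,0,0,1],[0,0,0,-0.05,0,0,1],[0,0,0,0,0,0,1]]]'|grep -E 'pos|force'
python3 -m crank '[[[0,0,0,-0.02,0,0,1],[0,0,0,0,0,0,1]]]'|grep -E 'pos|force'
```

```text
eef_pos: [509.4, 103.3, 221.3]
ft_force: [-1.1, -1.2, -1.0]
grip_force: 0.0
eef_pos: [511.6, 103.3, 221.3]
ft_force: [-0.2, -0.6, -0.6]
grip_force: 0.1
```

```bash
for i in 1 2 3; do python3 -m crank '[[[0,0,0,-0.017,0,0,1],[0,0,0,0,0,0,1]]]'|grep -E 'pos|ft'; done
```

```text
eef_pos: [513.9, 103.2, 221.1]
ft_force: [-1.3, 0.5, 0.5]
eef_pos: [516.6, 103.1, 221.1]
ft_force: [-1.6, 0.7, 0.1]
eef_pos: [519.2, 102.9, 221.1]
ft_force: [-1.0, 0.6, -0.8]
```

```bash
for i in 1 2 3; do python3 -m crank '[[[0,0,0,-0.012,0,0,1],[0,0,0,0,0,0,1]]]'|grep -E 'pos|ft'; done
```

```text
eef_pos: [520.6, 102.9, 221.0]
ft_force: [-3.0, 0.7, 1.3]
eef_pos: [521.6, 102.8, 220.9]
ft_force: [-5.4, 0.2, 4.9]
eef_pos: [522.5, 102.8, 220.7]
ft_force: [-9.4, 1.0, 6.2]
```

```bash
python3 -m crank '[[[0,0,0,0.1,0,0,1],[0,0,0,0.25,0,0,1],[0,0,0,0,0,-0.3,1],[0,0,0,0,0,-0.2,1],[0,0,0,0,0,0,1]]]'|grep -E 'pos|ft'
python3 -c "
from h import *
for u,v,z in((222,155,20),(220,143,142),(172.8,183.7,50),(152,205,50),(165,248,4)):print(ray('top',u,v,z).round())
go(606,264,296);go(606,264,226)"
```

```text
eef_pos: [473.2, 105.2, 298.7]
ft_force: [0.2, -0.7, -0.2]
[785. 177.  20.]
[785. 173. 142.]
[681. 340.  50.]
[611. 408.  50.]
[472. 374.   4.]
t 10.55 tcp [473.2 105.2 298.7] rot [179.9   0.4 177.3] j [  2.  20. -21. 118.  10.  44.  63.] F [ 0.2 -0.7 -0.2]
shift total /150: [-0.834  1.099  0.025]
t 10.55 tcp [473.2 105.2 298.7] rot [179.9   0.4 177.3] j [  2.  20. -21. 118.  10.  44.  63.] F [ 0.2 -0.7 -0.2]
shift total /150: [-0.831  1.098  0.492]
```

```bash
python3 -m crank '[[[0,0,0,-0.21,0.275,0,1],[0,0,0,-0.21,0.275,0,1],[0,0,0,-0.21,0.275,0,1],[0,0,0,-0.21,0.275,0,1],[0,0,0,0,0,0,1]]]'|grep -E 'pos|ft'
python3 - <<'E'
from h import *
import cv2
go(606,264,227)
a=r.grab_frame('top')[170:270,180:280,::-1];cv2.imwrite('pics/c5.png',cv2.resize(a,(500,500),interpolation=cv2.INTER_CUBIC))
E
```

```text
eef_pos: [606.2, 267.8, 294.6]
ft_force: [-1.4, -1.0, -0.4]
t 11.175 tcp [606.2 267.8 294.6] rot [179.8   0.  177.5] j [-12.  36. -20.  92.  14.  54.  51.] F [-1.4 -1.  -0.4]
shift total /150: [ 0.    -0.027  0.45 ]
```

View pics/c5.png

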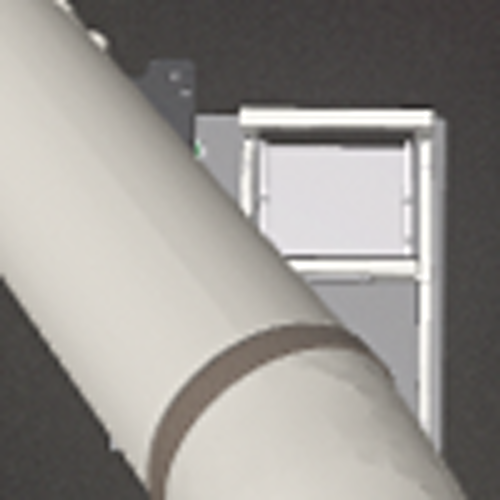

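The crop shows the wall at row 267, up against the tray, with the tray at the end gasket. Next I lower beyond the knob and start the locking arc.

```bash
python3 -m crank '[[[0,0,0,0,0,0.23,1],[0,0,0,0,0,0.22,1],[0,0,0,0,0,0,1]]]'|grep -E 'pos|ft'
python3 -c "
from h import *
arc([53,61,69,77,85,93,101,109,117,125,133],177.5)"
```

```text
eef_pos: [603.5, 261.6, 225.1]
ft_force: [-0.1, 0.6, 0.7]
t 11.6 tcp [603.5 261.6 225.1] [-179.8   -0.4  177.3] F [-0.1  0.6  0.7]
53 [586. 266.] [0.116 0.022]
61 [578. 271.] [0.058 0.034]
69 [569. 275.] [0.062 0.025]
77 [559. 278.] [0.065 0.017]
85 [549. 280.] [0.067 0.007]
93 [539. 280.] [ 0.067 -0.002]
101 [529. 279.] [ 0.066 -0.011]
109 [520. 276.] [ 0.064 -0.02 ]
117 [510. 272.] [ 0.06  -0.029]
125 [502. 267.] [ 0.056 -0.037]
133 [494. 261.] [ 0.05  -0.045]
```

```bash
python3 -m crank '[[[0,0,0,0.06,0.011,0,1],[0,0,0,0.056,0.011,0,1],[0,0,0,0.058,0.034,0,1],[0,0,0,0.062,0.025,0,1],[0,0,0,0.065,0.017,0,1]]]'|grep -E 'pos|ft'
python3 -m crank '[[[0,0,0,0.067,0.007,0,1],[0,0,0,0.067,-0.002,0,1],[0,0,0,0.066,-0.011,0,1],[0,0,0,0,0,0,1]]]'|grep -E 'pos|ft'
```

```text
eef_pos: [560.5, 281.6, 229.2]
ft_force: [2.0, 1.2, 1.2]
eef_pos: [529.8, 280.9, 228.3]
ft_force: [0.3, -0.1, -1.1]
```

```bash
python3 -m crank '[[[0,0,0,0.064,-0.02,0,1],[0,0,0,0.06,-0.029,0,1],[0,0,0,0.056,-0.037,0,1],[0,0,0,0,0,0,1]]]'|grep -E 'pos|ft'
python3 - <<'E'
from h import *
import cv2
arc([125,133],177.5)
a=r.grab_frame('side')[150:240,140:290,::-1];cv2.imwrite('pics/s6.png',cv2.resize(a,(750,450),interpolation=cv2.INTER_CUBIC))
E
```

```text
eef_pos: [502.5, 268.9, 228.4]
ft_force: [-0.3, 0.1, -0.4]
t 13.225 tcp [502.5 268.9 228.4] [-1.799e+02 -1.000e-01  1.773e+02] F [-0.3  0.1 -0.4]
125 [502. 267.] [ 0.005 -0.012]
133 [494. 261.] [ 0.05  -0.045]
```

View pics/s6.png

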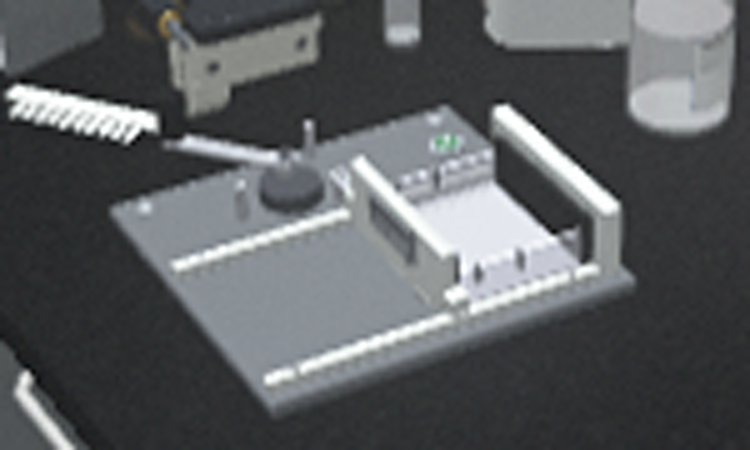

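```bash
python3 - <<'E'
from h import *
f=lambda p:((np.array(proj('side',p))-[140,150])*5).round()
print('tip',f((502.5,268.9,50)),'pivot',f((524,209,38)))
for a in range(85,165,10):
    q=np.radians(a);print(a,f((524+72*np.cos(q),209+72*np.sin(q),40)),f((524+50*np.cos(q),209+50*np.sin(q),36)))
E
```

```text
tip [201. 108.] pivot [282. 159.]
85 [234. 100.] [249. 123.]
95 [216. 106.] [236. 127.]
105 [199. 114.] [224. 132.]
115 [184. 122.] [214. 138.]
125 [173. 132.] [206. 145.]
135 [164. 143.] [200. 153.]
145 [159. 154.] [197. 161.]
155 [157. 166.] [196. 169.]
```

The side view shows the lever at about 130° with its knob at (172,140), just ahead of the fingers. I'll back off, turn 60° and finish the swing.

```bash
python3 -m crank '[[[0,0,0,-0.15,0.1,0,1],[0,0,-0.0555,0,0,0,1],[0,0,-0.0555,0,0,0,1],[0,0,-0.0555,0,0,0,1],[0,0,-0.0555,0,0,0,1]]]'|grep -E 'pos|ft'
python3 -m crank '[[[0,0,-0.0555,0,0,0,1],[0,0,-0.0555,0,0,0,1],[0,0,0,0,0,0,1]]]'|grep -E 'pos|ft|rot'
python3 -c "
from h import *
go(497,294,228)
arc([130,138,146,154,162,170,178,186,190],237)"
```

```text
eef_pos: [526.7, 283.5, 228.4]
ft_force: [0.1, -0.8, -0.3]
eef_pos: [526.8, 283.3, 228.3]
ee_rot: [180.0, -0.0, -122.8]
ft_force: [-0.8, -0.1, -0.4]
t 14.275 tcp [526.8 283.3 228.3] rot [ 180.    -0.  -122.8] j [ -6.  39. -33. 103.  28.  47.  94.] F [-0.8 -0.1 -0.4]
shift total /150: [0.048 0.206 0.002]
t 14.275 tcp [526.8 283.3 228.3] [ 180.    -0.  -122.8] F [-0.8 -0.1 -0.4]
130 [488. 280.] [0.158 0.205]
138 [481. 273.] [0.065 0.015]
146 [475. 265.] [0.067 0.006]
154 [470. 256.] [ 0.067 -0.003]
162 [466. 247.] [ 0.066 -0.013]
170 [463. 237.] [ 0.063 -0.022]
178 [462. 227.] [ 0.06 -0.03]
186 [463. 217.] [ 0.055 -0.038]
190 [463. 212.] [ 0.025 -0.022]
```

```bash
python3 -m crank '[[[0,0,0,0,0.205,0,1],[0,0,0,0.08,0,0,1],[0,0,0,0.078,0,0,1],[0,0,0,0.065,0.015,0,1],[0,0,0,0.067,0.006,0,1]]]'|grep -E 'pos|ft'
python3 -m crank '[[[0,0,0,0.067,-0.003,0,1],[0,0,0,0.066,-0.013,0,1],[0,0,0,0,0,0,1]]]'|grep -E 'pos|ft'
python3 -m crank '[[[0,0,0,0.032,-0.011,0,1],[0,0,0,0.032,-0.011,0,1],[0,0,0,0,0,0,1]]]'|grep -E 'pos|ft'
```

```text
eef_pos: [474.5, 264.7, 228.7]
ft_force: [0.3, 1.4, 0.2]
eef_pos: [465.9, 245.8, 228.5]
ft_force: [0.2, -0.2, 0.1]
eef_pos: [463.5, 237.2, 228.7]
ft_force: [-0.5, 1.1, 0.1]
```

```bash
python3 -m crank '[[[0,0,0,0.03,-0.015,0,1],[0,0,0,0.03,-0.015,0,1],[0,0,0,0,0,0,1]]]'|grep -E 'pos|ft'
python3 -m crank '[[[0,0,0,0.027,-0.019,0,1],[0,0,0,0,0,0,1]]]'|grep -E 'pos|ft'
python3 -m crank '[[[0,0,0,0.02,-0.015,0,1],[0,0,0,0,0,0,1]]]'|grep -E 'pos|ft'
```

```text
eef_pos: [462.4, 226.6, 228.6]
ft_force: [0.7, 1.4, -0.1]
eef_pos: [462.8, 221.7, 228.5]
ft_force: [0.6, 0.0, -0.2]
eef_pos: [462.9, 218.1, 228.5]
ft_force: [0.6, 1.0, 0.3]
```

```bash
for i in 1 2 3; do python3 -m crank '[[[0,0,0,0.018,-0.012,0,1],[0,0,0,0,0,0,1]]]'|grep -E 'pos|ft'; done
```

```text
eef_pos: [463.0, 216.6, 228.8]
ft_force: [0.8, 5.2, -1.3]
eef_pos: [462.9, 215.5, 229.1]
ft_force: [0.3, 11.1, -4.3]
eef_pos: [462.8, 214.5, 229.2]
ft_force: [0.5, 16.9, -8.3]
```

```bash
python3 -m crank '[[[0,0,0,-0.15,0.03,0,1],[0,0,0,-0.3,0,0,1],[0,0,0,-0.1,0,-0.3,1],[0,0,0,-0.1,0.35,-0.3,1],[0,0,0,0,0.35,0,1]]]'|grep -E 'pos|ft'
python3 -m crank '[[[0,0,0,-0.2,0.3,0,1],[0,0,0,-0.3,0,0,1],[0,0,0,-0.3,0,0,1],[0,0,0,0,0,0,1]]]'|grep -E 'pos|ft'
python3 - <<'E'
from h import *
import cv2
a=r.grab_frame('top')[180:270,190:280,::-1];a=cv2.resize(a,(450,450),interpolation=cv2.INTER_CUBIC)
b=r.grab_frame('side')[150:240,150:270,::-1];b=cv2.resize(b,(350,262),interpolation=cv2.INTER_CUBIC)
o=np.zeros((450,800,3),np.uint8);o[:,:450]=a;o[:262,450:]=b;cv2.imwrite('pics/f7.png',o)
E
```

```text
eef_pos: [428.7, 346.9, 316.3]
ft_force: [-0.5, 0.6, -0.8]
eef_pos: [455.5, 472.2, 312.6]
ft_force: [0.3, 0.0, 0.3]
```

View pics/f7.png

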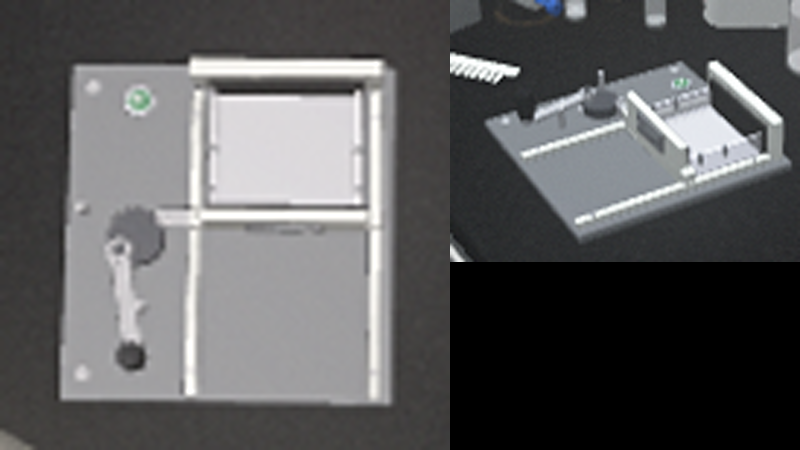

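The lever runs from (118,248) to the knob at (130,357), about 189° in the stand frame, which is the locked stop resting on its pin. The wall is home behind the tray and the comb is in place. Handing in.

```bash
python3 -c "
from station import r
print(r.close_job())"
```

```text
the job is handed in; nothing more can be done
None
```

The stand is closed and locked, and the job is handed in (no verdict was returned): the last picture shows the cam lever at its locked stop and the wall home against the tray, though I had no direct reading of the clamp force on the tray.

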